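# Find the rocking corner of a jig plate and press its shim flat

## Task

One corner of the grinder's steel jig plate rocks. Press down on the plate's corners with a fingertip, one at a time, until you find the one that gives; press that corner's raised shim lever down flat, then press on the same corner once more, firmly, to prove that the shim now carries it. Leave the other three shim levers standing as they are, do not lift or pry anything, leave the wrench, jar and blank alone, and finish clear.

Things in the scene. Friction and masses are not known exactly. Their poses are not given: they have to be found in the camera images.
- bed: The jig's dark grey cast bed, fixed to the bench. Origin on the bench under its centre; +x to the far side (within 0.25 rad of world +x), +y to the left, z up. Slab 180 (x) x 236 (y) x 20 mm; four ears, 44 wide and 27 high, reach out to y = +-173 mm under the shim levers. The black star knob on its centre bolt is 40 mm across, its top 68 mm above the bench.
- plate: Steel jig plate 160 (x) x 200 (y) x 12 mm on a sprung centre bolt, top 46 mm above the bench. Origin at its centre, axes as the bed's. Three corners stand on hidden spacers and give under 1 mm; under one, a different one each run, the spacer is 4 mm short: pressed, it sinks 4 mm at about 1 N per mm, stops, and springs back level when let go.
- corner_near_left (a point): Point on the plate's top face at its near left corner, 18 mm in from the near edge and 22 mm in from the left edge, right above the spacer: the place to press this corner. It moves with the plate.
- corner_near_right (a point): Point on the plate's top face at its near right corner, 18 mm in from the near edge and 22 mm in from the right edge, right above the spacer: the place to press this corner. It moves with the plate.
- corner_far_left (a point): Point on the plate's top face at its far left corner, 18 mm in from the far edge and 22 mm in from the left edge, right above the spacer: the place to press this corner. It moves with the plate.
- corner_far_right (a point): Point on the plate's top face at its far right corner, 18 mm in from the far edge and 22 mm in from the right edge, right above the spacer: the place to press this corner. It moves with the plate.
- shim_near_left (a joint): Shim lever of the near left corner: aluminium tab 24 wide, 6 thick, reaching 62 mm out to the left from a hinge pin 12 mm outside the plate's left edge and 30 mm above the bench, in line with the corner point. Angle in rad: 0 = pressed flat (level on the bed's ear, hard stop); starts raised at 0.36 to 0.48. Stiff hinge: stays where left; 6 to 7 N at the tab moves it.
- tab_near_left (a point): Place to press on that lever: on the tab's upper face, 48 mm out from the hinge pin. 33 mm above the bench when flat, about 52 mm when raised. The tab swings down and slightly outward.
- lever_near_left: The lever itself, origin at the middle of its hinge pin. Its inner end, the nose, reaches 17 mm inward under the plate's edge. Lever raised: the nose hangs clear below the plate. Lever flat: its top lies 1 mm under the level plate and carries the corner in place of the short spacer; the corner then gives only 1 to 2 mm, and presses of 5 to 15 N load it well and do not turn the lever back.
- shim_near_right (a joint): Shim lever of the near right corner: aluminium tab 24 wide, 6 thick, reaching 62 mm out to the right from a hinge pin 12 mm outside the plate's right edge and 30 mm above the bench, in line with the corner point. Angle in rad: 0 = pressed flat (level on the bed's ear, hard stop); starts raised at 0.36 to 0.48. Stiff hinge: stays where left; 6 to 7 N at the tab moves it.
- tab_near_right (a point): Place to press on that lever: on the tab's upper face, 48 mm out from the hinge pin. 33 mm above the bench when flat, about 52 mm when raised. The tab swings down and slightly outward.
- lever_near_right: The lever itself, origin at the middle of its hinge pin. Its inner end, the nose, reaches 17 mm inward under the plate's edge. Lever raised: the nose hangs clear below the plate. Lever flat: its top lies 1 mm under the level plate and carries the corner in place of the short spacer; the corner then gives only 1 to 2 mm, and presses of 5 to 15 N load it well and do not turn the lever back.
- shim_far_left (a joint): Shim lever of the far left corner: aluminium tab 24 wide, 6 thick, reaching 62 mm out to the left from a hinge pin 12 mm outside the plate's left edge and 30 mm above the bench, in line with the corner point. Angle in rad: 0 = pressed flat (level on the bed's ear, hard stop); starts raised at 0.36 to 0.48. Stiff hinge: stays where left; 6 to 7 N at the tab moves it.
- tab_far_left (a point): Place to press on that lever: on the tab's upper face, 48 mm out from the hinge pin. 33 mm above the bench when flat, about 52 mm when raised. The tab swings down and slightly outward.
- lever_far_left: The lever itself, origin at the middle of its hinge pin. Its inner end, the nose, reaches 17 mm inward under the plate's edge. Lever raised: the nose hangs clear below the plate. Lever flat: its top lies 1 mm under the level plate and carries the corner in place of the short spacer; the corner then gives only 1 to 2 mm, and presses of 5 to 15 N load it well and do not turn the lever back.
- shim_far_right (a joint): Shim lever of the far right corner: aluminium tab 24 wide, 6 thick, reaching 62 mm out to the right from a hinge pin 12 mm outside the plate's right edge and 30 mm above the bench, in line with the corner point. Angle in rad: 0 = pressed flat (level on the bed's ear, hard stop); starts raised at 0.36 to 0.48. Stiff hinge: stays where left; 6 to 7 N at the tab moves it.
- tab_far_right (a point): Place to press on that lever: on the tab's upper face, 48 mm out from the hinge pin. 33 mm above the bench when flat, about 52 mm when raised. The tab swings down and slightly outward.
- lever_far_right: The lever itself, origin at the middle of its hinge pin. Its inner end, the nose, reaches 17 mm inward under the plate's edge. Lever raised: the nose hangs clear below the plate. Lever flat: its top lies 1 mm under the level plate and carries the corner in place of the short spacer; the corner then gives only 1 to 2 mm, and presses of 5 to 15 N load it well and do not turn the lever back.
- wrench: Bystander: a steel wrench 160 mm long lying on the bench on the near side of the jig. Origin under its middle.
- tin: Bystander: a grey jar with steel cap, 52 mm diameter, 75 mm high, standing on the far side of the jig. Origin under its centre.
- blank: Bystander: a flat steel blade blank, 160 x 28 x 12 mm, lying on the far side of the jig. Origin on the underside, 55 mm from its wide end, its length along its y.

How it is judged:
By the outcome, as a careful person would: the job done as asked, in the order asked, and still so for the second after the job is handed in, with the robot touching nothing.
It also fails if it takes over 58 s, if anything falls off the work surface, if the arm or the gripper's body presses on something with over 40 N, if the wrist force passes 120 N, or if a joint passes its speed limit or range.

## Robot

A 7-joint arm with a two-finger parallel gripper is mounted at the origin on the work surface. World frame = base frame: x ahead of the robot, y to its left, z up, the work surface at z = 0. Lengths are in m, angles in rad, forces in N, time in s.
With the tool pointing down it reaches from about 0.425 to 0.825 m from the base axis. Payload 3.6 kg.
Tool frame: the origin (TCP) lies at the very end of the fingers, on their centre line; the grasp point (between the pads) lies 19 mm behind it (bot.grasp_offset is the distance from the TCP to the grasp point, in m); z points along the fingers, y is the line along which they close (so a half turn about z gives the same grasp; the last joint's range is limited). The gripper opens to 93 mm and grips with 3 to 60 N. Pads are 15 mm wide; open, the fingers measure 128 mm over their backs; the gripper's body (75 mm by 188 mm) begins 65 mm behind the grasp point.
Start: joints at [-0.026, 0.615, -0.013, 1.423, 0.008, 1.103, -0.04], TCP at [0.65, 0, 0.219] pointing down, gripper open.
Joint ranges: [-3.12, 3.12], [-0.3, 2.06], [-1.34, 1.32], [0.26, 2.42], [-1.36, 4.5], [0.01, 1.98], [-2.84, 2.84]. Speed limits (rad/s): [2.79, 2.79, 3.14, 3.14, 3.14, 3.14, 3.14].

## Interface

Orientations are given as [roll, pitch, yaw] about the fixed x, y, z axes, in that order (R = Rz(yaw) Ry(pitch) Rx(roll)).
In Python, from cell import bot gives the robot as it stands.
- The arm moves only by the tool play_rows, never from a script. Its argument "motion" is a list of rows, each a list of 7 numbers: the shift along the tool's x, y, z in m, then the turn, a rotation vector about the tool's x, y, z in degrees, then the opening, from 0 (shut) to 1 (fully open). A call has 1 to 20 rows; each row shifts and turns the commanded pose from where the row before left it, along the tool's axes as they then stand; what a row does not reach is not made up. A row lasts 1/8 s, in which the tool goes at most 62.5 mm and 10.7 degrees, less where a joint would pass 70% of its speed; a pose out of reach is approached as far as the arm can. A call is refused whole if a number of a shift passes 0.0625 or a number of a turn 10.7, either way. A call with a gripper value outside its range is refused whole. The fingers move at their own pace and stop on an object; "force" is the grip in N (left out, the last holds). Time passes only in rows, so rows that do not move let the fingers close. It gives the time, the measured TCP pose, the force, the opening and the grip force at its end, in the units of the state.
- bot.observe(): the state, without advancing time (a new reading comes with each control period).
- bot.get_image(name): name is "scene" or "side" or "wrist"; returns a dict with "pixels" (384x512x3 uint8, red, green, blue), "mtx" (3x3 intrinsics, pixels), "extrinsics" (4x4, takes a point from camera to world coordinates). Camera axes: x right, y up, looking along -z (the intrinsics and any distortion apply to the point x, -y, -z); pixel columns grow to the right and rows downward; lengths in m; the calibration is good to about 2 mm. A picture is of the moment at which its call begins. There is no depth.
- bot.hand_in(): hands the job in; it is judged then, once.
Trained networks look in a picture, given as the dict that the camera call returned (one of the last four; its "shot" number tells which), for a name from the list of things; names that differ only in an ending like _2 or _b are one class to them, and where a whole thing is asked for, a point or a joint stands for the part that bears it (a point fixed in the world has none). Each returns a list of dicts, best first, with "p" (0 to 1); they miss things now and then, are a little off and sometimes report something else, mostly with a low value. They report only what shows in the picture. A call takes as long as a camera call.
- bot.regions_of(name, picture): "pixels" (384x512 bool, what is visible of it) and "rect" ([left, top, right, bottom] in pixels, round what is visible of it).
The state is a dict: "t": time; "q": joint angles; "joint_velocities": joint speeds; "effort": joint torques, N m; "ee_pos": TCP position; "tool_rot": TCP orientation; "ft_force": force on the tool from outside, world axes, zero at the start; "torque": the same for the moment, N m; "grip_width": finger opening in m; "gripper_force": force on a finger pad.
Only numpy, scipy, OpenCV 4.12 (cv2) and the standard library are available. Lean on these libraries where they do the work, as an engineer would, in place of code of your own. Each camera call takes 0.05 s, during which the arm holds its last target. There are 200 camera calls.

## Working session

There is one attempt and no reset: what is moved stays moved. The work goes in short steps, Python scripts to look and compute and a tool call to move; the robot and the scene stay as the last step left them, time stands still between calls to the robot, and variables do not carry over. Pictures are saved under pics/ and viewed, at most 10 in all, crops included, and the job is handed in when it is done.

Besides the shell and the picture viewer there is one more tool, called after ">>>" as name(argument=value, ...), one argument or row to a line, values as JSON. play_rows: Moves the arm, as the interface text tells. Its arguments: {"type":"object","properties":{"motion":{"type":"array"},"force":{"type":"number"}},"required":["motion"]}

```bash
mkdir -p pics; cat > h.py <<'E'
import numpy as np, cv2
from cell import bot
def proj(im,P):
    E=np.linalg.inv(np.array(im["extrinsics"])); P=np.atleast_2d(P)
    c=(E[:3,:3]@P.T).T+E[:3,3]; c=c*[1,-1,-1]
    u=(np.array(im["mtx"])@c.T).T
    return u[:,:2]/u[:,2:]
def ray(im,uv,z):
    E=np.array(im["extrinsics"]); d=np.linalg.inv(np.array(im["mtx"]))@[uv[0],uv[1],1]
    d=E[:3,:3]@(d*[1,-1,-1]); o=E[:3,3]
    return o+d*(z-o[2])/d[2]
E
python3 - <<'E'
from h import *
ims={n:bot.get_image(n) for n in("scene","side","wrist")}
for n,i in ims.items():
    cv2.imwrite(f"pics/{n}0.png",i["pixels"][...,::-1])
    print(n,np.round(i["extrinsics"],3).tolist(), [k for k in i])
    for o in("plate","bed","lever_near_left","wrench","tin","blank"):
        for r in bot.regions_of(o,i)[:4]:
            ys,xs=np.nonzero(r["pixels"]); print(o,round(r["p"],2),r["rect"],xs.mean().round(1),ys.mean().round(1),len(xs))
a=np.hstack([ims["scene"]["pixels"],ims["wrist"]["pixels"]])[...,::-1]
cv2.imwrite("pics/a.png",cv2.resize(a,(800,300)))
print(bot.observe())
E
```

```text
scene [[-0.017, -0.745, 0.667, 0.988], [1.0, -0.013, 0.011, 0.04], [0.001, 0.667, 0.745, 0.556], [0.0, 0.0, 0.0, 1.0]] ['pixels', 'mtx', 'extrinsics', 'shot']
plate 0.56 [182.6, 174.6, 321.4, 266.4] 258.9 222.5 8650
bed 0.98 [142.5, 167.2, 364.7, 289.4] 259.7 230.6 17260
lever_near_left 0.61 [314.7, 191.7, 364.2, 212.1] 341.2 200.2 491
wrench 0.79 [250.9, 165.3, 307.4, 185.4] 282.2 174.6 497
tin 0.83 [147.8, 259.6, 186.9, 311.1] 166.8 285.6 1645
blank 0.8 [230.9, 277.0, 342.6, 322.6] 283.4 301.8 2023
side [[0.731, 0.405, -0.549, 0.149], [-0.682, 0.413, -0.604, -0.447], [-0.017, 0.816, 0.578, 0.492], [0.0, 0.0, 0.0, 1.0]] ['pixels', 'mtx', 'extrinsics', 'shot']
plate 0.81 [198.8, 156.8, 308.5, 231.1] 252.3 192.6 4453
plate 0.29 [247.2, 230.7, 273.6, 244.7] 262.4 236.3 309
bed 0.77 [184.0, 144.2, 336.3, 269.5] 256.4 204.3 9129
bed 0.6 [234.1, 141.0, 250.4, 162.8] 241.4 151.3 183
bed 0.52 [197.6, 158.3, 308.8, 232.6] 252.3 192.6 4404
lever_near_left 0.56 [188.9, 158.5, 204.4, 181.5] 195.1 167.3 213
wrench 0.71 [171.4, 204.3, 213.1, 255.2] 194.2 229.5 649
wrench 0.19 [301.6, 206.5, 331.4
[... 858 characters left out ...]
1.05, 'q': array([-0.02649268,  0.61490803, -0.01260115,  1.42339919,  0.00809947,
        1.10341972, -0.04043216]), 'joint_velocities': array([ 0.00134809, -0.00018244, -0.00058732, -0.00134642, -0.00118343,
       -0.0006279 , -0.00181464]), 'effort': array([ 1.04448118e-04, -4.58833086e+01,  2.08674842e-01, -1.66035318e+01,
       -6.11255527e-02,  1.32536775e-02,  3.17227955e-05]), 'ee_pos': array([6.49964404e-01, 1.97025620e-05, 2.18635267e-01]), 'tool_rot': array([-3.14150763e+00, -3.53459132e-05,  1.57079983e+00]), 'ft_force': array([ 1.53649977, -0.72739742, -0.28311353]), 'torque': array([0.00499059, 0.03107198, 0.03232106]), 'gripper_force': 0.0, 'grip_width': 0.09260972699745064}
```

View pics/scene0.png

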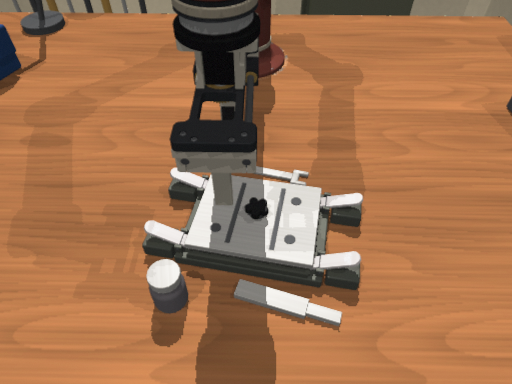

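View pics/wrist0.png

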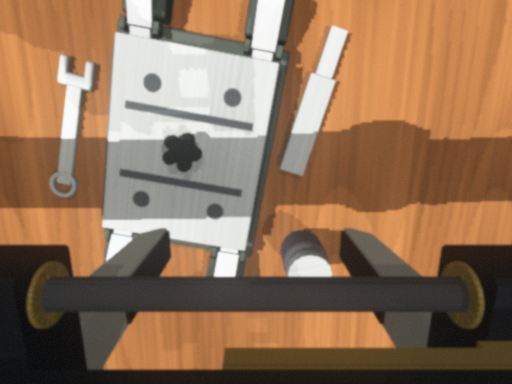

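The wrist view shows the plate with its knob near (182,152), rotated about -0.18 rad, with levers at the top and bottom, the wrench at left (70,120), and the blank (312,105) and jar (305,255) at right. The scene view, taken from the far side, agrees. Next I'll fit the plate pose.

```bash
cat > fit.py <<'E'
from h import *
from scipy.optimize import minimize
ims=[bot.get_image(n) for n in("scene","side","wrist")]
M=[bot.regions_of("plate",i)[0]["pixels"] for i in ims]
K=[np.zeros((384,512),np.uint8) for _ in ims]
def pts(p,L):
    c,s=np.cos(p[2]),np.sin(p[2]); L=np.array(L,float)
    return np.c_[p[0]+c*L[:,0]-s*L[:,1],p[1]+s*L[:,0]+c*L[:,1],L[:,2]]
def cost(p,use=(0,1,2)):
    J=0
    for k in use:
        q=[]
        for z in (.046,.034):
            q.append(proj(ims[k],pts(p,[[a,b,z] for a,b in((-.08,-.1),(.08,-.1),(.08,.1),(-.08,.1))])))
        m=np.zeros((384*4,512*4),np.uint8)
        q=cv2.convexHull(np.vstack(q[:1]).astype(np.float32))
        cv2.fillPoly(m,[np.round(q*4*16).astype(np.int32)],1,shift=4)
        m=cv2.resize(m.astype(np.float32),(512,384),interpolation=cv2.INTER_AREA)
        t=M[k].astype(float); J+=1-np.minimum(m,t).sum()/np.maximum(m,t).sum()
    return J
c0=ray(ims[2],(182,152),.068)
print("knob wrist",c0,"scene",ray(ims[0],(257,208),.066))
for use in((0,1,2),(0,),(1,),(2,),(0,2)):
    r=min((minimize(cost,[c0[0],c0[1],a],args=(use,),method="Nelder-Mead",options=dict(initial_simplex=np.array([c0[0],c0[1],a])+np.array([[0,0,0],[.01,0,0],[0,.01,0],[0,0,.06]]))) for a in(-.1,-.2)),key=lambda r:r.fun)
    print(use,r.x.round(4),r.fun)
    if use==(0,2): p=r.x
out=[]
for k in (0,2):
    v=ims[k]["pixels"][...,::-1].copy()
    for L in [[a*.062,b*.078,.046] for a in(1,-1) for b in (1,-1)]+[[a*.062,b*(.112+.044),.052] for a in(1,-1) for b in (1,-1)]+[[a*.08,b*.1,.046] for a in(1,-1) for b in (1,-1)]:
        u=proj(ims[k],pts(p,[L]))[0]; cv2.circle(v,tuple(int(x) for x in np.round(u)),2,(0,0,255),-1)
        if k==0: print(np.round(L,3),pts(p,[L])[0].round(4))
    out.append(v)
cv2.imwrite("pics/fit.png",np.hstack([out[0][150:330,120:400],out[1][:290,40:360][:180*1]]) if 0 else cv2.resize(np.hstack([cv2.resize(out[0][150:330,120:400],None,fx=1.6,fy=1.6),out[1][:288,40:360]]),(768,288)))
E
python3 fit.py
```

```text
knob wrist [0.57735597 0.03473628 0.068     ] scene [0.58277873 0.03566025 0.066     ]
(0, 1, 2) [ 0.5754  0.0344 -0.1742] 0.43854471698973696
(0,) [ 0.5848  0.034  -0.1731] 0.12467587076879949
(1,) [ 0.5683  0.0216 -0.1829] 0.11128892620090769
(2,) [ 0.5749  0.0346 -0.1744] 0.05402830112796142
(0, 2) [ 0.5766  0.0346 -0.1745] 0.24934590759249708
[0.062 0.078 0.046] [0.6512 0.1006 0.046 ]
[ 0.062 -0.078  0.046] [ 0.6241 -0.053   0.046 ]
[-0.062  0.078  0.046] [0.5291 0.1222 0.046 ]
[-0.062 -0.078  0.046] [ 0.502  -0.0315  0.046 ]
[0.062 0.156 0.052] [0.6648 0.1775 0.052 ]
[ 0.062 -0.156  0.052] [ 0.6106 -0.1298  0.052 ]
[-0.062  0.156  0.052] [0.5426 0.199  0.052 ]
[-0.062 -0.156  0.052] [ 0.4885 -0.1083  0.052 ]
[0.08  0.1   0.046] [0.6728 0.1192 0.046 ]
[ 0.08  -0.1    0.046] [ 0.638  -0.0778  0.046 ]
[-0.08   0.1    0.046] [0.5152 0.147  0.046 ]
[-0.08  -0.1    0.046] [ 0.4805 -0.05    0.046 ]
```

View pics/fit.png

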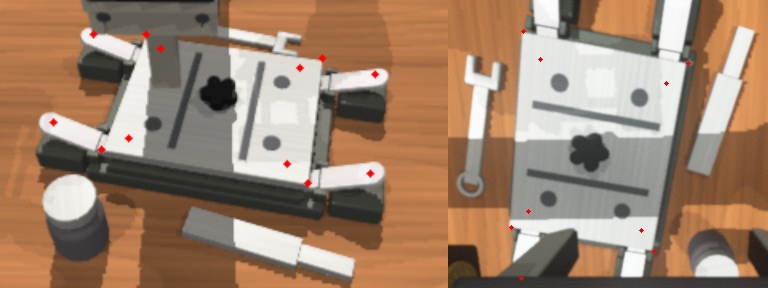

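The fit lands on the plate corners and tabs in both views. After a +10° turn about the tool z, tool x is bed y and tool y is bed x. I'll go to far right first.

>>> play_rows(
  motion=[
    [0,0,0,0,0,10,0],
    [-0.03,-0.008,0,0,0,0,0],
    [-0.027,-0.008,0,0,0,0,0],
    [0,0,0,0,0,0,0],
    [0,0,0.05,0,0,0,0],
    [0,0,0.05,0,0,0,0],
    [0,0,0.045,0,0,0,0],
    [0,0,0,0,0,0,0],
    [0,0,0,0,0,0,0],
  ],
  force=20,
)

```text
t: 2.48
ee_pos: [0.6261, -0.0523, 0.0752]
tool_rot: [3.138, -0.001, 1.397]
ft_force: [0.5, -0.4, -0.0]
grip_width: 0.0078
gripper_force: 0.0
```

>>> play_rows(
  motion=[
    [0,-0.002,0.015,0,0,0,0],
    [0,0,0.01,0,0,0,0],
    [0,0,0.004,0,0,0,0],
    [0,0,0.002,0,0,0,0],
    [0,0,0,0,0,0,0],
    [0,0,0,0,0,0,0],
  ],
)

```text
t: 3.22
ee_pos: [0.6222, -0.0528, 0.043]
tool_rot: [-3.141, -0.0, 1.396]
ft_force: [-1.5, 0.7, 2.7]
grip_width: 0.0005
gripper_force: 1.5
```

>>> play_rows(
  motion=[
    [0,0,0.002,0,0,0,0],
    [0,0,0.001,0,0,0,0],
    [0,0,0,0,0,0,0],
    [0,0,0,0,0,0,0],
  ],
)

```text
t: 3.72
ee_pos: [0.6224, -0.0528, 0.0417]
tool_rot: [3.141, -0.0, 1.396]
ft_force: [-3.8, 0.9, 12.8]
grip_width: 0.0005
gripper_force: 6.5
```

The far right corner sinks about 4 mm at about 1 N/mm and then stops hard (12.8 N at z 41.7 mm), so it is the one. Now its lever.

>>> play_rows(
  motion=[
    [0,0,-0.02,0,0,0,0],
    [0,0,-0.025,0,0,0,0],
    [-0.038,0.001,0,0,0,0,0],
    [-0.038,0.001,0,0,0,0,0],
    [0,0,0,0,0,0,0],
    [0,0,0.015,0,0,0,0],
    [0,0,0.01,0,0,0,0],
    [0,0,0.006,0,0,0,0],
    [0,0,0.004,0,0,0,0],
    [0,0,0,0,0,0,0],
  ],
)

```text
t: 4.97
ee_pos: [0.6107, -0.1277, 0.0495]
tool_rot: [-3.14, 0.0, 1.397]
ft_force: [-1.5, 0.1, 1.7]
grip_width: 0.0003
gripper_force: 0.7
```

>>> play_rows(
  motion=[
    [-0.001,0,0.004,0,0,0,0],
    [-0.001,0,0.004,0,0,0,0],
    [-0.001,0,0.004,0,0,0,0],
    [-0.001,0,0.003,0,0,0,0],
    [0,0,0.002,0,0,0,0],
    [0,0,0,0,0,0,0],
    [0,0,0,0,0,0,0],
  ],
)

```text
t: 5.85
ee_pos: [0.6102, -0.1312, 0.0331]
tool_rot: [-3.141, -0.001, 1.397]
ft_force: [-1.7, 1.0, 5.0]
grip_width: 0.0004
gripper_force: 2.8
```

>>> play_rows(
  motion=[
    [0,0,0.002,0,0,0,0],
    [0,0,0.001,0,0,0,0],
    [0,0,0,0,0,0,0],
    [0,0,0,0,0,0,0],
  ],
)

```text
t: 6.35
ee_pos: [0.6104, -0.1313, 0.0327]
tool_rot: [-3.142, -0.001, 1.397]
ft_force: [-5.5, 1.6, 18.0]
grip_width: 0.0005
gripper_force: 9.3
```

The lever is at its hard stop: z holds at 32.7 mm while the force rises to 18 N. Back to the corner.

>>> play_rows(
  motion=[
    [0,0,-0.025,0,0,0,0],
    [0,0,-0.025,0,0,0,0],
    [0.04,0,0,0,0,0,0],
    [0.04,0,0,0,0,0,0],
    [0,0,0,0,0,0,0],
    [0,0,0.02,0,0,0,0],
    [0,0,0.01,0,0,0,0],
    [0,0,0.004,0,0,0,0],
    [0,0,0.002,0,0,0,0],
    [0,0,0,0,0,0,0],
    [0,0,0,0,0,0,0],
  ],
)

```text
t: 7.72
ee_pos: [0.6235, -0.0544, 0.0454]
tool_rot: [-3.14, 0.001, 1.395]
ft_force: [-4.6, -0.2, 9.5]
grip_width: 0.0005
gripper_force: 4.4
```

>>> play_rows(
  motion=[
    [0,0,0.0005,0,0,0,0],
    [0,0,0,0,0,0,0],
    [0,0,0,0,0,0,0],
    [0,0,0,0,0,0,0],
  ],
)

```text
t: 8.22
ee_pos: [0.6235, -0.0544, 0.0454]
tool_rot: [-3.14, 0.001, 1.395]
ft_force: [-4.5, -0.7, 9.9]
grip_width: -0.0002
gripper_force: 5.5
```

>>> play_rows(
  motion=[
    [0,0,-0.02,0,0,0,0],
    [0,0,-0.05,0,0,0,0],
    [0,0,-0.06,0,0,0,0],
    [0,0,-0.04,0,0,0,0],
    [0,0,0,0,0,0,0],
    [0,0,0,0,0,0,0],
    [0,0,0,0,0,0,0],
  ],
)

```text
t: 9.1
ee_pos: [0.6232, -0.0534, 0.2113]
tool_rot: [-3.138, 0.0, 1.396]
ft_force: [0.3, 0.1, -0.5]
grip_width: 0.0002
gripper_force: 0.0
```

```bash
python3 - <<'E'
from h import *
v=bot.get_image("scene")["pixels"][...,::-1]
cv2.imwrite("pics/end.png",cv2.resize(v[150:330,120:400],None,fx=2.5,fy=2.5))
print(bot.observe()["ee_pos"])
E
```

```text
[ 0.62336977 -0.05334619  0.21136516]
```

View pics/end.png

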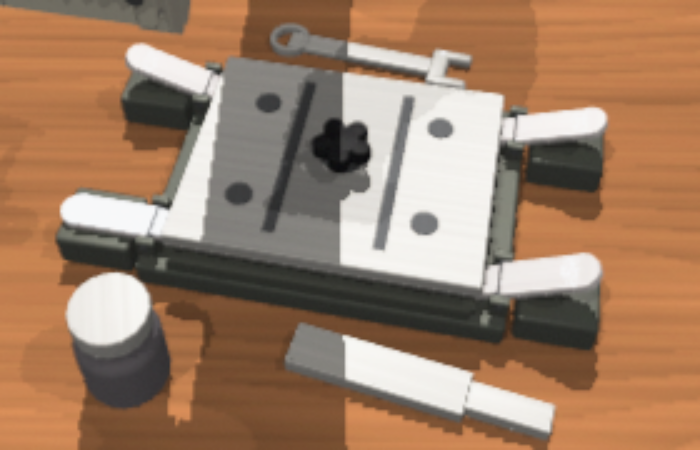

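The final view shows the far right lever flat at (110,215), the other three still raised, and the wrench, jar and blank where they were.

```bash
python3 -c "from cell import bot; print(bot.hand_in())"
```

```text
the job is handed in; nothing more can be done
None
```

The far right corner was the one that rocked (first pressed, sank about 4 mm); I pressed its shim lever flat, and it then held a 10 N press with under 1 mm of give; the other levers, wrench, jar and blank were untouched, and the job is handed in with the arm clear.

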